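# Swap the LED panel in a bolt-locked soldering frame

### The job

Change the panel in the soldering frame: pull the red knob fully out until it stays out, lift the finished panel (yellow lenses) out and lay it flat in the blue tray, and only then lay the raw panel (bare copper rings) flat in the frame and push the red knob fully home so that its bolt locks the panel. Set the panels down rather than dropping them, and leave everything else on the bench where it is.

Things in the scene. Friction and masses are not known exactly. Their poses are not given: they have to be found in the camera images.
- frame: Fixed soldering frame: steel base plate 136 x 150 x 8 mm (x -87 to +49), two grey rest rails along x (tops 28 mm above the bench, |y| 38 to 66) that carry the panel, sloping guides round it up to 39 mm high, blue bolt housing 30 x 50 mm, 52 mm high, centred at x = -71. Origin: on the bench under the nest centre; x points away from the robot, the knob sticks out towards -x.
- nest (a point): Centre of the nest, at the level on which the panel's underside rests (28 mm above the bench); axes as the frame. A panel lies here with its 120 mm side along y, either way round, with 2.5 mm play on each side; the guides flare outwards by 25 degrees upwards.
- bolt (a joint): Travel of the sliding bolt in m: 0 = home (blade reaches 14 mm over the panel's front edge, 2 mm above the board), 0.034 = fully out (nest free). It moves along the frame's x axis, out is -x. A spring detent holds it at either end: about 7 N to pass the middle, after which it snaps on to the other end.
- knob (a point): Centre of the red knob on the bolt: a cylinder 30 mm in diameter and 26 mm long along the frame's x axis, 38 mm above the bench, held by a 12 mm rod. It moves with the bolt: at frame x = -117 mm when home and -151 mm when out. When home, 18 mm lie between knob and housing.
- done_panel: Finished LED panel, at first locked in the nest: black board 80 x 120 x 5 mm (x, y, z), four round yellow lenses 22 mm wide, 4 mm high near the corners (x +-26, y +-44), in the middle a finned aluminium heat sink 34 x 26 mm (x, y) standing 24 mm above the board's top, to be gripped across its 26 mm. 0.16 kg. Origin: centre of the underside, z up.
- raw_panel: Raw LED panel, lying on the bench: the same as the finished one in size, board and heat sink (80 x 120 x 5 mm, heat sink 34 x 26 mm and 24 mm above the board) but with four flat copper rings in place of the lenses. Origin: centre of the underside, z up.
- tray: Blue open tray, fixed, 190 x 150 x 30 mm (x, y, z) outside, walls and floor 4 mm thick, on the left or the right of the frame (the raw panel is on the other side). Origin: centre of the underside.
- tray_in (a point): Centre of the tray's inner floor (182 x 142 mm); axes as the tray.
- spool: Bystander: orange solder spool standing upright beside the knob, 52 mm in diameter, 50 mm high. Origin: centre of the underside.
- tape: Bystander: yellow tape roll lying flat on the other side of the knob, 76 mm in diameter, 20 mm high. Origin: centre of the underside.
- flux: Bystander: amber bottle, 40 mm in diameter, 95 mm high, behind the frame. Origin: centre of the underside.
- screwdriver: Bystander: screwdriver 160 mm long lying behind the frame, along its own x axis.
- spacer_pot: Bystander: white pot of black spacers, 60 mm in diameter, 45 mm high, close behind the raw panel. Origin: centre of the underside.
- parts_box: Bystander: small cardboard box 45 x 65 x 35 mm close in front of the raw panel. Origin: centre of the underside.
There are look-alikes about, which are no part of the job. Leave any turquoise look-alike of the raw_panel alone.

How it is judged (in metres and radians):
On the way, in this order (a step that is already met when the one before it is completed fails the run):
1. the red knob is pulled out (at least 28 mm) while the finished panel still lies in the nest (value of joint bolt above 0.028 m and distance between done_panel and nest below 0.012 m), for 0.2 s.
2. the finished panel lies flat in the tray, released (x of done_panel in the frame of tray_in between -0.075 and 0.075 m and y of done_panel in the frame of tray_in between -0.055 and 0.055 m and z of done_panel in the frame of tray_in between -0.004 and 0.006 m and angle between done_panel's own z axis and vertical below 0.08 rad and linear speed of done_panel below 0.03 m/s and contact force between done_panel and the fingers below 0.1 N), for 0.2 s.
3. the raw panel lies flat in the nest, released, with the knob still out (x of raw_panel in the frame of nest between -0.006 and 0.006 m and y of raw_panel in the frame of nest between -0.006 and 0.006 m and z of raw_panel in the frame of nest between -0.004 and 0.004 m and angle between raw_panel's own z axis and vertical below 0.06 rad and angle between the y axis of raw_panel and the y axis of nest, either way round below 0.09 rad and linear speed of raw_panel below 0.03 m/s and contact force between raw_panel and the fingers below 0.1 N and value of joint bolt above 0.028 m), for 0.2 s.
At the end, for the whole second after the job is handed in: Knob home within 4 mm; raw panel flat in the nest (within 6 mm sideways, 4 mm in height, 0.09 rad in yaw either way round, 0.06 rad tilt); finished panel flat on the tray floor (within 6 mm in height, 0.08 rad tilt); both released and at rest (all of step 2 and value of joint bolt below 0.004 m and velocity of joint bolt between -0.02 and 0.02 m/s and x of raw_panel in the frame of nest between -0.006 and 0.006 m and y of raw_panel in the frame of nest between -0.006 and 0.006 m and z of raw_panel in the frame of nest between -0.004 and 0.004 m and angle between raw_panel's own z axis and vertical below 0.06 rad and angle between the y axis of raw_panel and the y axis of nest, either way round below 0.09 rad and linear speed of raw_panel below 0.03 m/s and contact force between raw_panel and the fingers below 0.1 N); the robot touches nothing.
It fails at once if a bystander (spool, tape, bottle, screwdriver, pot or box) is moved by more than 25 mm (distance of any of spool, tape, flux, screwdriver, spacer_pot, parts_box from where it was at the start of the episode above 0.025 m).
It fails at once if a standing bystander (spool, bottle, pot) is tipped over (angle between any of spool, flux, spacer_pot's own z axis and vertical above 0.4 rad).
It fails at once if a panel is dropped (falls freely faster than 0.7 m/s, from more than about 25 mm) ((linear speed of done_panel above 0.7 m/s and contact force between done_panel and the fingers below 0.1 N) or (linear speed of raw_panel above 0.7 m/s and contact force between raw_panel and the fingers below 0.1 N)).
It also fails if it takes over 72 s, if anything falls off the work surface, if the arm or the gripper's body presses on something with over 40 N, if the wrist force passes 120 N, or if a joint passes its speed limit or range.

### The arm

A 6-joint arm with a two-finger parallel gripper is mounted at the origin on the work surface. World frame = base frame: x ahead of the robot, y to its left, z up, the work surface at z = 0. Lengths are in mm, angles in degrees, forces in N, time in s.
With the tool pointing down it reaches from about 350 to 850 mm from the base axis. Payload 8.1 kg.
Tool frame: the origin (TCP) lies at the very end of the fingers, on their centre line; the grasp point (between the pads) lies 19 mm behind it; z points along the fingers, y is the direction in which the jaws open and shut (so a half turn about z gives the same grasp; the last joint's range is limited). The gripper opens to 85 mm and grips with 20 to 120 N. Pads are 22 mm wide; open, the fingers measure 114 mm over their backs; the gripper's body (76 mm by 85 mm) begins 54 mm behind the grasp point. The pads swing forward as they close: fully open they stand 13 mm farther back than shut.
Start: joints at [-73.763, 7.471, 85.268, -0, 87.261, -4.893], TCP at [216.318, -559.653, 231.292] pointing down, gripper open.
Joint ranges: [-169.43, 169.43], [-51.17, 129.36], [1.28, 143.12], [-76.62, 256.62], [0, 156.53], [-152.29, 152.29]. Speed limits (degrees/s): [136.94, 136.94, 159.86, 180, 180, 180].

### API

Orientations are given as [roll, pitch, yaw] about the fixed x, y, z axes, in that order (R = Rz(yaw) Ry(pitch) Rx(roll)).
In Python, from bench import r, eyes gives the robot as it stands. The module is installed in compiled form; this text tells all that it offers.
- The arm moves only by the tool play_rows, never from a script. Its argument "deltas" is a list of rows, each a list of 3 entries, a list of its own where there are three numbers: the shift along the tool's x, y, z in m, then the turn, a rotation vector about the tool's x, y, z in rad, then the closure, from 0 (fully open) to 1 (shut). A call has 1 to 8 rows; each row shifts and turns the pose as measured when the row begins, along the tool's axes as they then stand; what a row does not reach is not made up. A row lasts 1/8 s, in which the tool goes at most 62.5 mm and 10.7 degrees, less where a joint would pass 70% of its speed; a pose out of reach is approached as far as the arm can. A call with a gripper value outside its range is refused whole. The fingers move at their own pace and stop on an object; "force" is the grip in N (left out, the last holds). Time passes only in rows, so rows that do not move let the fingers close. It gives the time, the measured TCP pose, the force and the opening at its end, in the units of the state.
- r.sense(): the state, without advancing time (a new reading comes with each control period).
- eyes.snapshot(name): name is "side" or "top"; returns the picture (384x512x3 uint8, red, green, blue); there is no depth.
- eyes.get_calibration(name): a dict with "mtx" (3x3 intrinsics, pixels), "R" (3x3) and "t" (3): a world point X has camera coordinates R X + t. Camera axes: x right, y down, z forward; pixel columns grow to the right and rows downward; lengths in mm; the calibration is good to about 2 mm. A picture is of the moment at which its call begins. get_calibration takes no time and is no camera call.
- r.hand_in(): hands the job in, once; it reports no verdict.
The state is a dict: "time": time; "joint_pos": joint angles; "qd": joint speeds; "joint_efforts": joint torques, N m; "tool_pos": TCP position; "tcp_rot": TCP orientation; "ft_force": force on the tool from outside, world axes, zero at the start; "wrist_torque": the same for the moment, N m; "finger_gap": finger opening in mm.
Only numpy, scipy, OpenCV 4.12 (cv2) and the standard library are available. Lean on these libraries where they do the work, as an engineer would, in place of code of your own. Each camera call takes 0.05 s, during which the arm holds its last target. There are 200 camera calls.

## Working session

There is one attempt and no reset: what is moved stays moved. The work goes in short steps, Python scripts to look and compute and a tool call to move; the robot and the scene stay as the last step left them, time stands still between calls to the robot, and variables do not carry over. Pictures are saved under pics/ and viewed, about 8 in all and at most 12, crops included, and the job is handed in when it is done.

Besides the shell and the picture viewer there is one more tool, called as name(argument=value, ...) on one line, values as JSON. play_rows: Moves the arm, as the interface text tells. Its arguments: {"type":"object","properties":{"deltas":{"type":"array"},"force":{"type":"number"}},"required":["deltas"]}

```bash
mkdir -p pics; python3 - <<'E'
from bench import r,eyes
import cv2,numpy as np
print(r.sense())
for n in("top","side"):
    im=eyes.snapshot(n);np.save(f'pics/{n}0.npy',im);cv2.imwrite(f'pics/{n}0.png',cv2.resize(im[:,:,::-1],(800,600),interpolation=cv2.INTER_CUBIC))
    c=eyes.get_calibration(n);print(n,c['mtx'].round(1).tolist(),(-c['R'].T@c['t']).round(),c['R'].round(3).tolist())
E
```

```text
{'time': 0.0, 'joint_pos': array([-7.37634009e+01,  7.51731502e+00,  8.53279765e+01, -2.84297805e-04,
        8.72607782e+01, -4.89297607e+00]), 'qd': array([-0.00873443,  0.00016638,  0.03829725,  0.00448137,  0.03210239,
       -0.00907096]), 'joint_efforts': array([-1.27839194e-03, -5.69389379e+01, -5.00566328e+01, -3.57244135e-04,
        1.45165657e-02,  1.74152336e-05]), 'tool_pos': array([ 216.1562088 , -559.13516762,  230.23390042]), 'tcp_rot': array([-1.79894293e+02, -8.76427695e-03,  2.11295809e+01]), 'ft_force': array([-0.14374322,  0.7303977 ,  0.4857489 ]), 'wrist_torque': array([0.02694318, 0.03139495, 0.04551253]), 'finger_gap': 85.39105845920254}
top [[347.0, 0.0, 250.0], [0.0, 347.0, 190.5], [0.0, 0.0, 1.0]] [ 452.   10. 1075.] [[0.011, -1.0, 0.006], [-0.994, -0.012, -0.113], [0.113, -0.004, -0.994]]
side [[381.3, 0.0, 253.3], [0.0, 381.3, 193.0], [0.0, 0.0, 1.0]] [  38. 1029.  704.] [[-0.886, -0.463, -0.008], [-0.215, 0.427, -0.878], [0.41, -0.777, -0.478]]
```

View pics/top0.png

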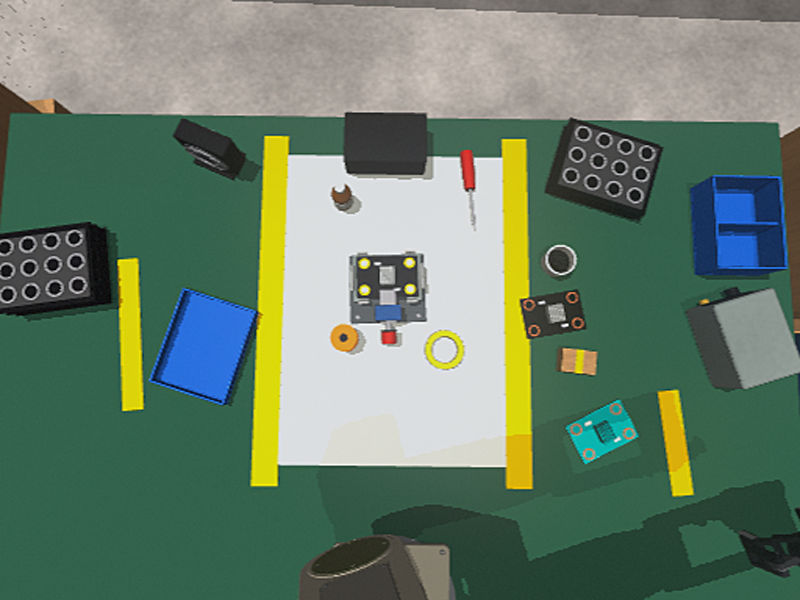

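View pics/side0.png

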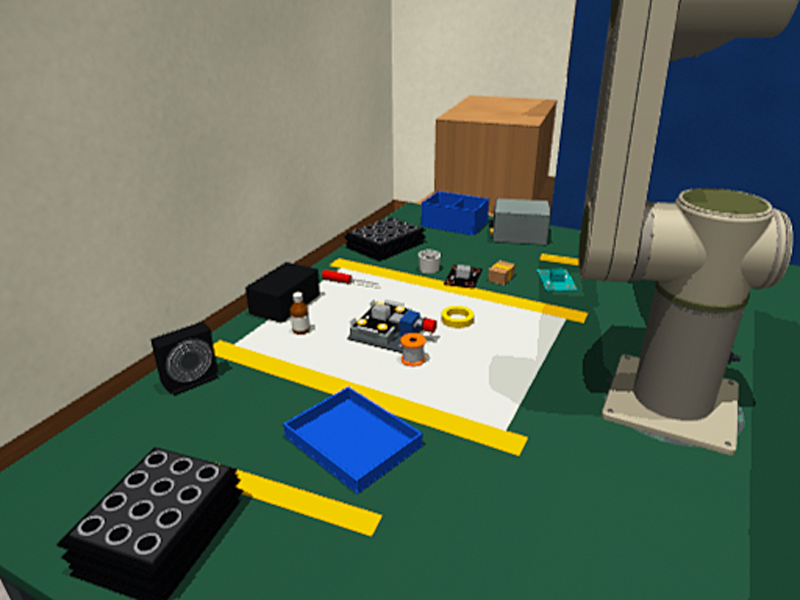

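The top view shows the frame at (388,285) with yellow lenses and the red knob at (389,338). The tray is at (205,345), and the raw panel with copper rings on a black board is at (553,314).

Look-alikes:
- **Panels:** turquoise panel (602,432) and 12-ring black stacks (605,165) and (50,265).
- **Tray:** divided blue box (738,225).
- **Knob:** red screwdriver handle (468,170).

My choices are raw (553,314), tray (205,345) and knob (389,338).

```bash
cat > h.py <<'E'
import cv2,numpy as np
from bench import r,eyes
C={n:eyes.get_calibration(n) for n in("top","side")}
def ray(n,p):
    c=C[n];R=np.array(c['R']);d=R.T@np.linalg.solve(c['mtx'],[p[0],p[1],1]);return -R.T@np.array(c['t']).ravel(),d/np.linalg.norm(d)
def plane(n,p,z):
    o,d=ray(n,p);return o+d*(z-o[2])/d[2]
def tri(p,q):
    a,u=ray('top',p);b,v=ray('side',q)
    s=np.linalg.lstsq(np.c_[u,-v],b-a,rcond=None)[0];P,Q=a+s[0]*u,b+s[1]*v
    return (P+Q)/2,np.linalg.norm(P-Q)
def proj(n,X):
    c=C[n];q=np.array(c['mtx'])@(np.array(c['R'])@X+np.array(c['t']).ravel());return q[:2]/q[2]
def blobs(im,box,h,smin=90,vmin=60,amin=4):
    x0,y0,x1,y1=box;s=cv2.cvtColor(np.ascontiguousarray(im[y0:y1,x0:x1]),cv2.COLOR_RGB2HSV)
    H=s[...,0].astype(int);m=((H>=h[0])&(H<=h[1]) if h[0]<=h[1] else (H>=h[0])|(H<=h[1]))&(s[...,1]>=smin)&(s[...,2]>=vmin)
    n,l,st,c=cv2.connectedComponentsWithStats(m.astype(np.uint8))
    return [(c[i]+[x0,y0],st[i,4],l==i) for i in range(1,n) if st[i,4]>=amin]
E
python3 - <<'E'
from h import *
t=np.load('pics/top0.npy');s=np.load('pics/side0.npy')
B={'lens':((220,155,275,195),(225,190,270,220),(22,35),120),'knob':((238,205,262,225),(266,200,282,216),(170,6),120),'ring':((328,180,380,220),(280,165,312,187),(3,20),60)}
for k,(bt,bs,h,sm) in B.items():
    for n,im,b in(('top',t,bt),('side',s,bs)):
        print(k,n,[(c.round(1).tolist(),int(a)) for c,a,_ in blobs(im,b,h,sm)])
for c,a,m in blobs(t,(90,175,168,262),(100,125),100,40,200):
    q=cv2.minAreaRect(np.argwhere(m)[:,::-1].astype(np.float32)+[90,175]);print('tray',c,a,q);P=[plane('top',x,30) for x in cv2.boxPoints(q)];print(np.round(P),np.mean(P,0))
a=cv2.resize(t[150:235,215:300][:,:,::-1],(400,400),interpolation=0);b=cv2.resize(t[150:290,325:415][:,:,::-1],(360,560),interpolation=0)
c=cv2.resize(s[180:240,215:295][:,:,::-1],(400,300),interpolation=0)
o=np.zeros((600,800,3),np.uint8);o[:400,:400]=a;o[:560,420:780]=b;o[400:600,:267]=cv2.resize(c,(267,200));cv2.imwrite('pics/crop.png',o)
E
```

```text
lens top [([232.7, 168.2], 31), ([261.7, 167.9], 29), ([232.7, 185.1], 29), ([262.2, 184.9], 26)]
lens side [([253.6, 197.3], 7), ([257.0, 197.6], 7), ([231.2, 205.8], 12), ([244.1, 208.6], 16)]
knob top [([248.2, 215.5], 69)]
knob side [([274.1, 207.7], 64)]
ring top [([365.8, 190.0], 36), ([337.9, 194.5], 40), ([369.2, 206.5], 41), ([341.3, 211.4], 38)]
ring side [([290.6, 170.8], 5), ([305.2, 173.2], 5), ([286.4, 179.6], 5), ([289.6, 180.2], 5), ([301.8, 181.2], 4)]Traceback (most recent call last):
  File "<stdin>", line 8, in <module>
cv2.error: OpenCV(4.12.0) /io/opencv/modules/imgproc/src/convhull.cpp:143: error: (-215:Assertion failed) total >= 0 && (depth == CV_32F || depth == CV_32S) in function 'convexHull'
```

```bash
python3 - <<'E'
from h import *
t=np.load('pics/top0.npy');s=np.load('pics/side0.npy')
for c,a,m in blobs(t,(90,175,168,262),(100,125),100,40,200):
    q=cv2.minAreaRect((np.argwhere(m)[:,::-1]+[90,175]).astype(np.float32));P=np.array([plane('top',x,30) for x in cv2.boxPoints(q)]);print('tray',a,np.round(P),P.mean(0),np.linalg.norm(P-np.roll(P,1,0),axis=1))
for c,a,m in blobs(s,(180,245,272,316),(100,125),100,40,200):
    H=cv2.approxPolyDP(cv2.convexHull((np.argwhere(m)[:,::-1]+[180,245]).astype(np.float32)),3,True);print('tray side',a,H[:,0].tolist())
L=np.array([[232.7,168.2],[261.7,167.9],[232.7,185.1],[262.2,184.9]])+0
P=np.array([plane('top',p,37) for p in L]);c=P.mean(0);print('lens',P.round(1),c)
v=P[0]+P[2]-P[1]-P[3];print('yaw',np.degrees(np.arctan2(-v[0],v[1])));v=P[0]+P[1]-P[2]-P[3];print('yawx',np.degrees(np.arctan2(v[1],v[0])))
print('lens tri',tri(L[0],[231.2,205.8]),tri(L[2],[244.1,208.6]))
print('knob',tri([248.2,215.5],[274.1,207.7]),plane('top',[248.2,215.5],45))
L=np.array([[337.9,194.5],[365.8,190],[341.3,211.4],[369.2,206.5]])
P=np.array([plane('top',p,5) for p in L]);c=P.mean(0);print('ring',P.round(1),c)
v=P[0]+P[2]-P[1]-P[3];print('yaw',np.degrees(np.arctan2(-v[0],v[1])));v=P[0]+P[1]-P[2]-P[3];print('yawx',np.degrees(np.arctan2(v[1],v[0])))
print('ring side expected',[proj('side',p).round(1).tolist() for p in P])
print(tri(L[1],[290.6,170.8]),tri(L[3],[305.2,173.2]),tri(L[2],[301.8,181.2]))
for n,im in (('top',t),('side',s)):  # heat sinks: bright grey blobs
    for b in ((335,190,375,212),(240,166,258,184)) if n=='top' else ((285,165,310,180),(236,192,256,206)):
        g=im[b[1]:b[3],b[0]:b[2]].astype(int);m=(g.min(2)>100)&(np.ptp(g,axis=2)<25)
        k,l,st,ce=cv2.connectedComponentsWithStats(m.astype(np.uint8));i=1+st[1:,4].argmax();print('sink',n,ce[i]+b[:2],st[i])
a=cv2.resize(t[150:235,215:300][:,:,::-1],(400,400),interpolation=0);b=cv2.resize(t[150:290,325:415][:,:,::-1],(360,560),interpolation=0)
c=cv2.resize(s[180:240,215:295][:,:,::-1],(267,200),interpolation=0)
o=np.zeros((600,800,3),np.uint8);o[:400,:400]=a;o[:560,420:780]=b;o[400:600,:267]=c;cv2.imwrite('pics/crop.png',o)
E
```

```text
tray 3361 [[407. 466.  30.]
 [592. 412.  30.]
 [540. 259.  30.]
 [357. 316.  30.]] [474.12113131 363.28364063  30.        ] [158.2935883  193.45711498 161.56475862 192.42037325]
tray side 3456 [[270.0, 285.0], [228.0, 315.0], [185.0, 282.0], [181.0, 271.0], [223.0, 248.0], [268.0, 275.0]]
lens [[637.2  58.9  37. ]
 [639.2 -29.   37. ]
 [585.5  58.   37. ]
 [587.2 -30.9  37. ]] [612.28897891  14.24297274  37.        ]
yaw 1.1855941800469576
yawx 1.5233141825866499
lens tri (array([637.08292579,  58.81507213,  36.20125555]), np.float64(0.5703714693724244)) (array([585.74153987,  58.14347411,  38.31724488]), np.float64(0.7988443039080728))
knob (array([495.12677667,  10.52987293,  40.9297138 ]), np.float64(1.5485981764052958)) [494.24535403  10.22941513  45.        ]
ring [[ 564.1 -267.4    5. ]
 [ 579.2 -354.6    5. ]
 [ 511.8 -277.     5. ]
 [ 527.9 -363.8    5. ]] [ 545.77697318 -315.71312532    5.        ]
yaw 10.185631952869759
yawx 10.268094007608966
ring side expected [[287.4, 180.3], [292.2, 171.4], [300.3, 181.9], [304.2, 172.9]]
(array([ 581.93310616, -352.21007081,    8.23657246]), np.float64(6.692218489442771)) (array([ 526.13488137, -365.10560952,    3.39371883]), np.float64(4.147012948716319)) (array([ 508.72971672, -277.07979314,    9.05934422]), np.float64(6.109805732809965))
sink top [355.80373832 199.97196262] [ 16   4  11  13 107]
sink top [247.125  175.0625] [  0   2  13  14 128]
sink side [295.953125 173.265625] [ 7  5  9  8 64]
sink side [243.96350365 196.67883212] [  0   0  20  13 137]
```

View pics/crop.png

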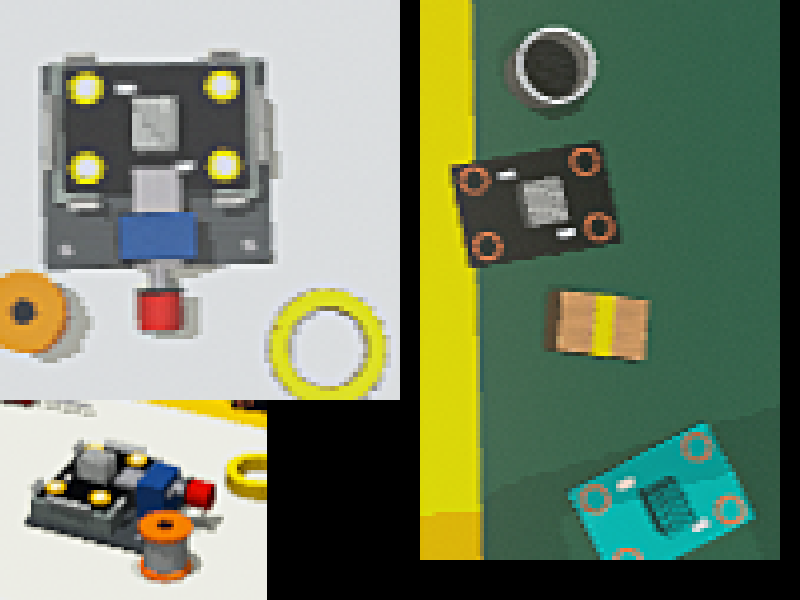

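The crop confirms the choices: a black board with four copper rings is the raw panel (crop (540,203)), and the turquoise one at (665,505) is the look-alike. The finished panel is locked in the nest and the knob is home, with the spool left of it and the tape right. The frame is at about (612.4, 14) with yaw 1.35°. The raw panel is at (545.8, -315.7) with yaw 10.2°, and the tray is at about (474, 366) with yaw -16.3°. The heights from two views agree with the text.

```bash
cat > plan.py <<'E'
import sys
from h import *
from scipy.spatial.transform import Rotation as Ro
# args: x y z yaw n  -> rows (tool frame) for even steps from the present pose
def plan(x,y,z,yaw,n):
    s=r.sense();p=np.array(s['tool_pos']);R=Ro.from_euler('xyz',s['tcp_rot'],degrees=True)
    T=Ro.from_euler('xyz',[180,0,yaw],degrees=True);w=(R.inv()*T).as_rotvec();d=np.array([x,y,z])-p
    print(s['time'].__round__(2),p.round(1),np.round(s['tcp_rot'],1),'F',np.round(s['ft_force'],1),'gap',round(s['finger_gap'],1),'dist',d.round(1))
    for i in range(n):
        Ri=R*Ro.from_rotvec(w*i/n);print(np.round(Ri.inv().apply(d/n)/1000,4).tolist(),np.round(w/n,3).tolist())
if __name__=='__main__': plan(*map(float,sys.argv[1:5]),int(sys.argv[5]))
E
python3 plan.py 495 11 120 1.35 12
```

```text
0.1 [ 216.2 -559.2  230.3] [-179.9   -0.    21.1] F [ 0.4  0.1 -0.1] gap 85.3 dist [ 278.8  570.2 -110.3]
[0.0388, -0.0359, 0.0093] [-0.0, 0.0, 0.029]
[0.0378, -0.037, 0.0093] [-0.0, 0.0, 0.029]
[0.0367, -0.0381, 0.0093] [-0.0, 0.0, 0.029]
[0.0356, -0.0391, 0.0092] [-0.0, 0.0, 0.029]
[0.0344, -0.0401, 0.0092] [-0.0, 0.0, 0.029]
[0.0332, -0.0411, 0.0092] [-0.0, 0.0, 0.029]
[0.0321, -0.0421, 0.0092] [-0.0, 0.0, 0.029]
[0.0308, -0.043, 0.0092] [-0.0, 0.0, 0.029]
[0.0296, -0.0438, 0.0092] [-0.0, 0.0, 0.029]
[0.0283, -0.0447, 0.0092] [-0.0, 0.0, 0.029]
[0.027, -0.0455, 0.0092] [-0.0, 0.0, 0.029]
[0.0257, -0.0462, 0.0092] [-0.0, 0.0, 0.029]
```

play_rows(deltas=[[[0.039,-0.036,0],[0,0,0.029],0.4],[[0.038,-0.037,0],[0,0,0.029],0.4],[[0.037,-0.038,0],[0,0,0.029],0.4],[[0.036,-0.039,0],[0,0,0.029],0.4],[[0.034,-0.04,0],[0,0,0.029],0.4],[[0.033,-0.041,0],[0,0,0.029],0.4],[[0.032,-0.042,0],[0,0,0.029],0.4],[[0.031,-0.043,0],[0,0,0.029],0.4]])

```text
time: 1.1
tool_pos: [406.7, -170.2, 227.1]
tcp_rot: [-179.6, 0.1, 7.0]
ft_force: [1.0, 0.6, -0.6]
finger_gap: 51.1
```

```bash
python3 plan.py 495 11 90 1.35 7
```

```text
1.1 [ 406.7 -170.2  227.1] [-1.796e+02  1.000e-01  7.000e+00] F [ 1.   0.6 -0.6] gap 51.1 dist [  88.3  181.2 -137.1]
[0.0157, -0.024, 0.0197] [-0.001, 0.0, 0.014]
[0.0154, -0.0242, 0.0197] [-0.001, 0.0, 0.014]
[0.015, -0.0245, 0.0197] [-0.001, 0.0, 0.014]
[0.0147, -0.0247, 0.0197] [-0.001, 0.0, 0.014]
[0.0143, -0.0249, 0.0196] [-0.001, 0.0, 0.014]
[0.0139, -0.0252, 0.0196] [-0.001, 0.0, 0.014]
[0.0136, -0.0254, 0.0196] [-0.001, 0.0, 0.014]
```

play_rows(deltas=[[[0.016,-0.024,0.02],[-0.001,0,0.014],0.4],[[0.015,-0.024,0.02],[-0.001,0,0.014],0.4],[[0.015,-0.025,0.02],[-0.001,0,0.014],0.4],[[0.015,-0.025,0.02],[-0.001,0,0.014],0.4],[[0.014,-0.025,0.02],[-0.001,0,0.014],0.4],[[0.014,-0.025,0.02],[-0.001,0,0.014],0.4],[[0.014,-0.025,0.02],[-0.001,0,0.014],0.4],[[0,0,0],[0,0,0],0.4]])

```text
time: 2.1
tool_pos: [496.2, 21.2, 81.2]
tcp_rot: [180.0, 0.3, 1.5]
ft_force: [0.1, 0.1, 0.0]
finger_gap: 51.3
```

```bash
python3 plan.py 495 11 18 1.35 3
```

```text
2.1 [496.2  21.2  81.2] [180.    0.3   1.5] F [0.1 0.1 0. ] gap 51.3 dist [ -1.2 -10.2 -63.2]
[-0.0004, 0.0034, 0.0211] [0.0, 0.002, 0.001]
[-0.0004, 0.0034, 0.0211] [0.0, 0.002, 0.001]
[-0.0004, 0.0034, 0.0211] [0.0, 0.002, 0.001]
```

play_rows(deltas=[[[-0.001,0.01,0],[0,0.003,0],0.4],[[0,0,0],[0,0,0],0.4],[[0,0,0.02],[0,0,0],0.4],[[0,0,0.02],[0,0,0],0.4],[[0,0,0.018],[0,0,0],0.4],[[0,0,0],[0,0,0],0.4]])

```text
time: 2.85
tool_pos: [497.5, 5.4, 26.3]
tcp_rot: [179.9, -0.3, 1.2]
ft_force: [-0.3, 0.0, 0.2]
finger_gap: 51.4
```

```bash
python3 plan.py 495 11 18 1.35 1; python3 -c "
from h import *
t=eyes.snapshot('top')[160:260,200:320,::-1];s=eyes.snapshot('side')[165:245,220:310,::-1]
cv2.imwrite('pics/knob.png',np.vstack([cv2.resize(t,(480,300)),cv2.resize(s,(480,300))]))"
```

```text
2.85 [497.5   5.4  26.3] [179.9  -0.3   1.2] F [-0.3  0.   0.2] gap 51.4 dist [-2.5  5.6 -8.3]
[-0.0024, -0.0057, 0.0083] [0.002, -0.005, -0.002]
```

View pics/knob.png

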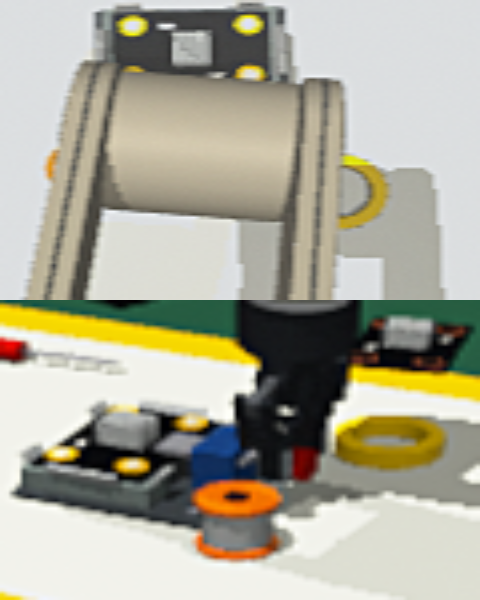

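The fingers straddle the knob (red at (305,462) in the lower half), slightly too far forward, so I'm correcting and closing.

play_rows(deltas=[[[-0.003,-0.005,0.006],[0,-0.004,0],0.4],[[0,0,0],[0,0,0],0.4],[[0,0,0],[0,0,0],0.7],[[0,0,0],[0,0,0],0.75],[[0,0,0],[0,0,0],0.8],[[0,0,0],[0,0,0],0.8]], force=50)

```text
time: 3.7
tool_pos: [497.7, 8.9, 24.5]
tcp_rot: [179.7, -0.5, 1.3]
ft_force: [-0.2, -0.9, -1.3]
finger_gap: 28.5
```

play_rows(deltas=[[[-0.008,0,0],[0,0,0],1],[[-0.008,0,0],[0,0,0],1],[[-0.008,0,0],[0,0,0],1],[[-0.008,0,0],[0,0,0],1]], force=60)

```text
time: 4.2
tool_pos: [464.6, 7.6, 24.6]
tcp_rot: [179.6, -0.6, 1.3]
ft_force: [2.0, -2.6, -1.0]
finger_gap: 27.9
```

play_rows(deltas=[[[-0.002,0,0],[0,0,0],1],[[0,0,0],[0,0,0],0.6],[[0,0,0],[0,0,0],0.4],[[0,0,0],[0,0,0],0.4],[[0,0,-0.03],[0,0,0],0.4],[[0,0,-0.04],[0,0,0],0.4],[[0,0,-0.05],[0,0,0],0.2],[[0,0,0],[0,0,0],0]])

```text
time: 5.2
tool_pos: [459.3, 9.5, 147.4]
tcp_rot: [179.7, -0.5, 1.3]
ft_force: [-0.6, 0.9, -0.5]
finger_gap: 83.5
```

```bash
python3 - <<'E'
from h import *
from plan import plan
s=eyes.snapshot('side');np.save('pics/s1.npy',s)
for c,a,_ in blobs(s,(255,190,310,240),(170,6),120): 
    print(c,a)
for d in(-117,-151): print(d,proj('side',np.array([612.4+d,14+d*.0236,38])))
plan(612.4,14,125,1.35,8)
E
```

```text
[283.50793651 209.93650794] 63
-117 [274.1511102  208.53301382]
-151 [283.43344939 210.76627568]
5.25 [457.7   9.7 144.9] [179.8  -0.3   1.3] F [ 0.3  0.7 -0.8] gap 85.2 dist [154.7   4.3 -19.9]
[0.0193, -0.0001, 0.0026] [0.001, -0.001, -0.0]
[0.0193, -0.0001, 0.0026] [0.001, -0.001, -0.0]
[0.0193, -0.0001, 0.0026] [0.001, -0.001, -0.0]
[0.0193, -0.0001, 0.0025] [0.001, -0.001, -0.0]
[0.0193, -0.0001, 0.0025] [0.001, -0.001, -0.0]
[0.0193, -0.0001, 0.0025] [0.001, -0.001, -0.0]
[0.0193, -0.0001, 0.0025] [0.001, -0.001, -0.0]
[0.0193, -0.0001, 0.0025] [0.001, -0.001, -0.0]
```

The knob is out: the red blob at (283.5,210) matches the fully-out prediction. Next is the finished panel.

play_rows(deltas=[[[0.03,0,0],[0,0,0],0],[[0.04,0,0],[0,0,0],0],[[0.035,0,0],[0,0,0],0],[[0.03,0,0],[0,0,0],0],[[0.015,0,0.01],[0,0,0],0],[[0,0,0],[0,0,0],0],[[0,0,0],[0,0,0],0]])

```text
time: 6.12
tool_pos: [604.4, 14.0, 121.8]
tcp_rot: [179.9, 0.8, 1.3]
ft_force: [0.5, 0.0, -0.4]
finger_gap: 85.2
```

```bash
python3 - <<'E'
from h import *
from plan import plan
print(plane('top',[247.7,176.1],57))
plan(612.4,14,45,1.35,4)
E
```

```text
[610.41500138  13.08341216  57.        ]
6.12 [604.4  14.  121.8] [179.9   0.8   1.3] F [ 0.5  0.  -0.4] gap 85.2 dist [  8.    0.  -76.8]
[0.0023, -0.0, 0.0192] [0.001, 0.003, -0.0]
[0.0022, 0.0, 0.0192] [0.001, 0.003, -0.0]
[0.0021, 0.0, 0.0192] [0.001, 0.003, -0.0]
[0.0021, 0.0, 0.0192] [0.001, 0.003, -0.0]
```

play_rows(deltas=[[[0.004,0,0.02],[0,0.012,0],0],[[0.002,0,0.02],[0,0,0],0],[[0.002,0,0.018],[0,0,0],0],[[0,0,0.01],[0,0,0],0],[[0,0,0],[0,0,0],0]])

```text
time: 6.75
tool_pos: [610.1, 14.1, 50.7]
tcp_rot: [179.9, 0.2, 1.3]
ft_force: [-1.1, 1.1, -0.2]
finger_gap: 85.7
```

```bash
python3 plan.py 612 14 37 1.35 1
```

```text
6.75 [610.1  14.1  50.7] [179.9   0.2   1.3] F [-1.1  1.1 -0.2] gap 85.7 dist [  1.9  -0.1 -13.7]
[0.002, 0.0001, 0.0137] [0.002, 0.003, -0.001]
```

play_rows(deltas=[[[0.002,0,0.012],[0,0.003,0],0],[[0,0,0],[0,0,0],0],[[0,0,0],[0,0,0],0.4],[[0,0,0],[0,0,0],0.6]], force=40)

```text
time: 7.25
tool_pos: [613.4, 14.0, 39.5]
tcp_rot: [179.9, -0.1, 1.3]
ft_force: [0.6, 0.3, 0.7]
finger_gap: 51.7
```

```bash
python3 plan.py 612 14 38 1.35 1
```

```text
7.25 [613.4  14.   39.5] [ 1.799e+02 -1.000e-01  1.300e+00] F [0.6 0.3 0.7] gap 51.7 dist [-1.4 -0.  -1.5]
[-0.0015, -0.0, 0.0015] [0.002, -0.002, -0.001]
```

play_rows(deltas=[[[0,0,0.001],[0,0,0],0.75],[[0,0,0],[0,0,0],0.85],[[0,0,0],[0,0,0],1],[[0,0,0],[0,0,0],1],[[0,0,-0.01],[0,0,0],1],[[0,0,-0.015],[0,0,0],1],[[0,0,-0.02],[0,0,0],1],[[0,0,-0.02],[0,0,0],1]])

```text
time: 8.25
tool_pos: [612.6, 14.2, 107.1]
tcp_rot: [179.9, -0.0, 1.3]
ft_force: [0.8, -1.3, -1.1]
finger_gap: 25.0
```

```bash
python3 plan.py 520 190 150 40 6
```

```text
8.25 [612.6  14.2 107.1] [179.9  -0.    1.3] F [ 0.8 -1.3 -1.1] gap 25.0 dist [-92.6 175.8  42.9]
[-0.0148, -0.0296, -0.0072] [0.0, 0.0, -0.113]
[-0.0113, -0.0311, -0.0072] [0.0, 0.0, -0.113]
[-0.0078, -0.0322, -0.0072] [0.0, 0.0, -0.113]
[-0.0041, -0.0328, -0.0072] [0.0, 0.0, -0.113]
[-0.0004, -0.0331, -0.0072] [0.0, 0.0, -0.113]
[0.0033, -0.0329, -0.0072] [0.0, 0.0, -0.113]
```

play_rows(deltas=[[[0,0,-0.03],[0,0,0],1],[[-0.015,-0.03,-0.01],[0,0,-0.1],1],[[-0.011,-0.031,0],[0,0,-0.113],1],[[-0.008,-0.032,0],[0,0,-0.113],1],[[-0.004,-0.033,0],[0,0,-0.113],1],[[0,-0.033,0],[0,0,-0.113],1],[[0.003,-0.033,0],[0,0,-0.113],1]])

```text
time: 9.12
tool_pos: [524.3, 193.8, 163.6]
tcp_rot: [179.2, -0.8, 40.3]
ft_force: [0.4, 0.4, -1.4]
finger_gap: 25.0
```

```bash
python3 plan.py 475 367 120 73.7 7
```

```text
9.12 [524.3 193.8 163.6] [179.2  -0.8  40.3] F [ 0.4  0.4 -1.4] gap 25.0 dist [-49.3 173.2 -43.6]
[0.0105, -0.0235, 0.0061] [0.002, -0.001, -0.083]
[0.0125, -0.0225, 0.0061] [0.002, -0.001, -0.083]
[0.0143, -0.0214, 0.0061] [0.002, -0.001, -0.083]
[0.016, -0.0201, 0.0062] [0.002, -0.001, -0.083]
[0.0177, -0.0187, 0.0062] [0.002, -0.001, -0.083]
[0.0192, -0.0172, 0.0062] [0.002, -0.001, -0.083]
[0.0205, -0.0155, 0.0062] [0.002, -0.001, -0.083]
```

play_rows(deltas=[[[0.01,-0.023,0],[0.002,-0.001,-0.083],1],[[0.012,-0.022,0],[0.002,-0.001,-0.083],1],[[0.014,-0.021,0],[0.002,-0.001,-0.083],1],[[0.016,-0.02,0],[0.002,-0.001,-0.083],1],[[0.018,-0.019,0],[0.002,-0.001,-0.083],1],[[0.019,-0.017,0],[0.002,-0.001,-0.083],1],[[0.02,-0.015,0],[0.002,-0.001,-0.083],1],[[0,0,0],[0,0,0],1]])

```text
time: 10.12
tool_pos: [472.9, 373.2, 178.2]
tcp_rot: [179.2, -0.7, 75.0]
ft_force: [-0.4, 0.0, -1.1]
finger_gap: 25.4
```

```bash
python3 plan.py 475 367 45 73.7 4
```

```text
10.12 [472.9 373.2 178.2] [179.2  -0.7  75. ] F [-0.4  0.  -1.1] gap 25.4 dist [   2.1   -6.2 -133.2]
[-0.0018, 0.0004, 0.0333] [0.004, -0.003, 0.006]
[-0.0017, 0.0006, 0.0333] [0.004, -0.003, 0.006]
[-0.0016, 0.0007, 0.0333] [0.004, -0.003, 0.006]
[-0.0015, 0.0008, 0.0333] [0.004, -0.003, 0.006]
```

play_rows(deltas=[[[-0.003,0.001,0.03],[0.014,-0.01,0.02],1],[[-0.003,0.001,0.033],[0,0,0],1],[[0,0,0.03],[0,0,0],1],[[0,0,0.025],[0,0,0],1],[[0,0,0],[0,0,0],1]])

```text
time: 10.75
tool_pos: [473.9, 361.7, 53.1]
tcp_rot: [-179.9, 0.1, 73.1]
ft_force: [0.4, -0.9, -1.7]
finger_gap: 24.9
```

```bash
python3 plan.py 475 367 16 73.7 3;  python3 -c "
from h import *
t=eyes.snapshot('top')[160:270,80:200,::-1];s=eyes.snapshot('side')[200:330,160:290,::-1]
cv2.imwrite('pics/tray.png',np.hstack([cv2.resize(t,(400,367)),cv2.resize(s,(367,367))]))"
```

```text
10.75 [473.9 361.7  53.1] [-1.799e+02  1.000e-01  7.310e+01] F [ 0.4 -0.9 -1.7] gap 24.9 dist [  1.1   5.3 -37.1]
[0.0018, -0.0001, 0.0123] [-0.001, 0.001, -0.003]
[0.0018, -0.0001, 0.0124] [-0.001, 0.001, -0.003]
[0.0018, -0.0001, 0.0124] [-0.001, 0.001, -0.003]
```

View pics/tray.png

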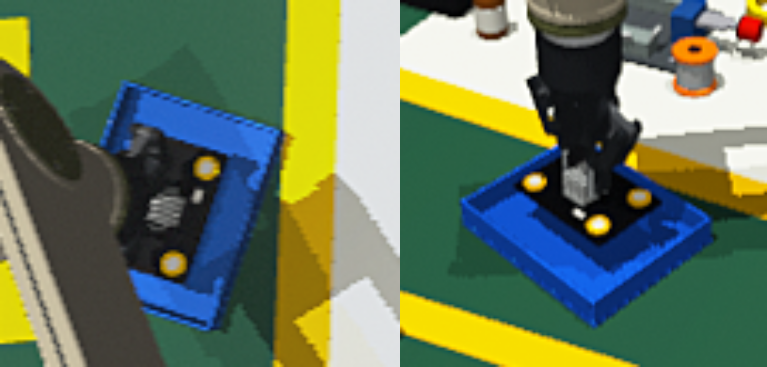

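The panel hangs level over the tray and aligned with it (sink at (165,210) in the left half), inside all the walls. Lowering.

play_rows(deltas=[[[0.004,0,0.012],[0,0,0],1],[[0,0,0.01],[0,0,0],1],[[0,0,0.006],[0,0,0],1],[[0,0,0.003],[0,0,0],1],[[0,0,0],[0,0,0],1]])

```text
time: 11.48
tool_pos: [479.4, 368.6, 26.5]
tcp_rot: [179.8, -0.3, 73.1]
ft_force: [-0.0, -1.6, -0.7]
finger_gap: 25.3
```

play_rows(deltas=[[[0,0,0.006],[0,0,0],1],[[0,0,0.003],[0,0,0],1],[[0,0,0],[0,0,0],1]])

```text
time: 11.85
tool_pos: [479.7, 368.9, 17.4]
tcp_rot: [179.7, -0.4, 73.1]
ft_force: [0.2, -0.5, -1.3]
finger_gap: 25.3
```

play_rows(deltas=[[[0,0,0.002],[0,0,0],1],[[0,0,0.001],[0,0,0],1],[[0,0,0],[0,0,0],1]])

```text
time: 12.22
tool_pos: [480.0, 369.0, 15.3]
tcp_rot: [179.7, -0.4, 73.1]
ft_force: [-0.1, -0.2, -0.7]
finger_gap: 24.9
```

play_rows(deltas=[[[0,0,0.002],[0,0,0],1],[[0,0,0],[0,0,0],1]])

```text
time: 12.48
tool_pos: [480.3, 369.3, 15.5]
tcp_rot: [179.7, -0.4, 73.1]
ft_force: [-0.2, 0.9, -1.2]
finger_gap: 25.3
```

play_rows(deltas=[[[0,0,0.003],[0,0,0],1],[[0,0,0],[0,0,0],1]])

```text
time: 12.72
tool_pos: [481.0, 369.8, 15.6]
tcp_rot: [179.6, -0.4, 73.2]
ft_force: [0.4, 0.7, -1.4]
finger_gap: 25.0
```

play_rows(deltas=[[[0,0,0.003],[0,0,0],1],[[0,0,0],[0,0,0],0.7],[[0,0,0],[0,0,0],0.5],[[0,0,0],[0,0,0],0],[[0,0,0],[0,0,0],0],[[0,0,-0.03],[0,0,0],0],[[0,0,-0.05],[0,0,0],0],[[0,0,-0.06],[0,0,0],0]])

```text
time: 13.72
tool_pos: [476.0, 366.4, 149.1]
tcp_rot: [-179.8, 0.2, 73.2]
ft_force: [1.9, 0.5, 0.5]
finger_gap: 85.3
```

```bash
python3 plan.py 500 20 160 20 8
```

```text
13.72 [476.  366.4 149.1] [-179.8    0.2   73.2] F [1.9 0.5 0.5] gap 85.3 dist [  24.  -346.4   10.9]
[-0.0406, 0.0154, -0.0013] [-0.0, 0.001, 0.116]
[-0.0385, 0.02, -0.0013] [-0.0, 0.001, 0.116]
[-0.0359, 0.0243, -0.0013] [-0.0, 0.001, 0.116]
[-0.0329, 0.0283, -0.0013] [-0.0, 0.001, 0.116]
[-0.0294, 0.0319, -0.0013] [-0.0, 0.001, 0.116]
[-0.0255, 0.0351, -0.0014] [-0.0, 0.001, 0.116]
[-0.0213, 0.0378, -0.0014] [-0.0, 0.001, 0.116]
[-0.0167, 0.04, -0.0014] [-0.0, 0.001, 0.116]
```

play_rows(deltas=[[[-0.04,0.015,-0.01],[0,0,0.116],0],[[-0.038,0.02,0],[0,0,0.116],0],[[-0.036,0.024,0],[0,0,0.116],0],[[-0.033,0.028,0],[0,0,0.116],0],[[-0.029,0.032,0],[0,0,0.116],0],[[-0.025,0.035,0],[0,0,0.116],0],[[-0.021,0.038,0],[0,0,0.116],0],[[-0.017,0.04,0],[0,0,0.116],0]])

```text
time: 14.72
tool_pos: [500.7, 16.7, 166.1]
tcp_rot: [-179.9, -0.7, 18.6]
ft_force: [1.2, -0.5, 0.1]
finger_gap: 85.5
```

```bash
python3 - <<'E'
from h import *
from plan import plan
t=eyes.snapshot('top');s=eyes.snapshot('side')
A=[c for c,a,_ in blobs(t,(95,185,165,258),(18,35),110,90,4)];B=[c for c,a,_ in blobs(s,(180,245,272,316),(18,35),110,90,4)]
print(np.round(A,1),np.round(B,1));P=np.array([plane('top',p,13) for p in A]);print(P.round(1),P.mean(0))
for p in P: print(proj('side',p).round(1))
plan(545.8,-315.7,130,10.2,7)
E
```

```text
[[126.6 203.1]
 [142.4 207.9]
 [163.6 236.1]
 [116.8 231.1]
 [133.5 235.9]] [[241.8 255.7]
 [218.7 267.6]
 [204.6 276.8]
 [240.6 282.4]
 [226.5 292.3]
 [187.  313.1]]
[[529.2 382.9  13. ]
 [515.  333.9  13. ]
 [430.4 265.9  13. ]
 [443.8 408.4  13. ]
 [429.9 357.   13. ]] [469.6580842  349.61305956  13.        ]
[205.  276.4]
[219.1 267.5]
[257.1 262.4]
[227.2 292.5]
[241.7 282. ]
14.82 [500.8  14.4 166. ] [180.   -0.6  18.5] F [0.2 0.5 0.6] gap 85.3 dist [  45.  -330.1  -36. ]
[-0.0089, 0.0468, 0.0051] [-0.0, -0.002, 0.021]
[-0.0079, 0.0469, 0.0051] [-0.0, -0.002, 0.021]
[-0.0069, 0.0471, 0.0051] [-0.0, -0.002, 0.021]
[-0.006, 0.0472, 0.0051] [-0.0, -0.002, 0.021]
[-0.005, 0.0473, 0.0051] [-0.0, -0.002, 0.021]
[-0.004, 0.0474, 0.0051] [-0.0, -0.002, 0.021]
[-0.003, 0.0475, 0.0051] [-0.0, -0.002, 0.021]
```

The finished panel lies flat in the tray: its lenses agree with z = 13 in both views, with the centre at about (480, 370). Next is the raw panel.

play_rows(deltas=[[[-0.009,0.047,0],[0,0,0.021],0],[[-0.008,0.047,0],[0,0,0.021],0],[[-0.007,0.047,0],[0,0,0.021],0],[[-0.006,0.047,0],[0,0,0.021],0],[[-0.005,0.047,0],[0,0,0.021],0],[[-0.004,0.047,0.01],[0,0,0.021],0],[[-0.003,0.045,0.01],[0,0,0.021],0],[[0,0,0],[0,0,0],0]])

```text
time: 15.82
tool_pos: [548.7, -317.4, 143.1]
tcp_rot: [-179.8, -0.8, 10.4]
ft_force: [-0.0, -0.4, 0.2]
finger_gap: 85.2
```

```bash
python3 plan.py 545.8 -315.7 60 10.2 4
```

```text
15.82 [ 548.7 -317.4  143.1] [-179.8   -0.8   10.4] F [-0.  -0.4  0.2] gap 85.2 dist [ -2.9   1.7 -83.1]
[-0.0009, -0.0005, 0.0208] [-0.001, -0.003, 0.001]
[-0.0008, -0.0005, 0.0208] [-0.001, -0.003, 0.001]
[-0.0008, -0.0005, 0.0208] [-0.001, -0.003, 0.001]
[-0.0007, -0.0005, 0.0208] [-0.001, -0.003, 0.001]
```

play_rows(deltas=[[[-0.002,-0.001,0.03],[-0.002,-0.013,0.003],0],[[0,0,0.03],[0,0,0],0],[[0,0,0.03],[0,0,0],0],[[0,0,0.01],[0,0,0],0],[[0,0,0],[0,0,0],0]])

```text
time: 16.45
tool_pos: [549.8, -311.7, 41.8]
tcp_rot: [-179.9, -0.1, 10.7]
ft_force: [-0.1, 0.5, 0.9]
finger_gap: 85.3
```

```bash
python3 plan.py 545.8 -315.7 11 10.2 2
```

```text
16.45 [ 549.8 -311.7   41.8] [-1.799e+02 -1.000e-01  1.070e+01] F [-0.1  0.5  0.9] gap 85.3 dist [ -4.   -4.  -30.8]
[-0.0024, 0.0016, 0.0154] [-0.001, -0.001, 0.004]
[-0.0024, 0.0016, 0.0154] [-0.001, -0.001, 0.004]
```

play_rows(deltas=[[[-0.004,0.003,0.015],[0,0,0.008],0],[[0,0,0.01],[0,0,0],0],[[0,0,0],[0,0,0],0],[[0,0,0],[0,0,0],0.3]])

```text
time: 16.95
tool_pos: [548.3, -316.6, 18.5]
tcp_rot: [180.0, -0.3, 10.2]
ft_force: [-0.8, 0.4, -0.1]
finger_gap: 69.9
```

```bash
python3 plan.py 545.8 -315.7 11 10.2 1
```

```text
16.95 [ 548.3 -316.6   18.5] [180.   -0.3  10.2] F [-0.8  0.4 -0.1] gap 69.9 dist [-2.5  0.9 -7.5]
[-0.0024, -0.0013, 0.0075] [0.001, -0.006, -0.0]
```

play_rows(deltas=[[[-0.002,-0.001,0.006],[0,-0.005,0],0.3],[[0,0,0],[0,0,0],0.5],[[0,0,0],[0,0,0],0.6]])

```text
time: 17.32
tool_pos: [546.5, -316.3, 12.9]
tcp_rot: [179.9, -0.1, 10.2]
ft_force: [-0.1, -0.5, 0.2]
finger_gap: 33.8
```

```bash
python3 plan.py 545.8 -315.7 11 10.2 1
```

```text
17.32 [ 546.5 -316.3   12.9] [ 1.799e+02 -1.000e-01  1.020e+01] F [-0.1 -0.5  0.2] gap 33.8 dist [-0.7  0.6 -1.9]
[-0.0006, -0.0007, 0.0019] [0.002, -0.001, -0.0]
```

play_rows(deltas=[[[0,0,0.001],[0,0,0],0.8],[[0,0,0],[0,0,0],1],[[0,0,0],[0,0,0],1],[[0,0,0],[0,0,0],1]], force=40)

```text
time: 17.82
tool_pos: [546.9, -316.5, 12.7]
tcp_rot: [179.9, -0.1, 10.2]
ft_force: [0.1, 0.5, 0.2]
finger_gap: 24.6
```

play_rows(deltas=[[[0,0,-0.012],[0,0,0],1],[[0,0,-0.025],[0,0,0],1],[[0,0,-0.03],[0,0,0],1],[[0,0,-0.03],[0,0,0],1],[[0,0,-0.03],[0,0,0],1]])

```text
time: 18.45
tool_pos: [544.0, -314.5, 141.1]
tcp_rot: [-179.8, 0.2, 10.2]
ft_force: [0.4, 0.1, -1.4]
finger_gap: 25.1
```

```bash
python3 plan.py 613 14 140 1.35 8
```

```text
18.45 [ 544.  -314.5  141.1] [-179.8    0.2   10.2] F [ 0.4  0.1 -1.4] gap 25.1 dist [ 69.  328.5  -1.1]
[0.0158, -0.0389, 0.0002] [-0.0, 0.0, 0.019]
[0.015, -0.0392, 0.0002] [-0.0, 0.0, 0.019]
[0.0142, -0.0395, 0.0002] [-0.0, 0.0, 0.019]
[0.0135, -0.0397, 0.0002] [-0.0, 0.0, 0.019]
[0.0127, -0.04, 0.0002] [-0.0, 0.0, 0.019]
[0.0119, -0.0402, 0.0002] [-0.0, 0.0, 0.019]
[0.0112, -0.0404, 0.0002] [-0.0, 0.0, 0.019]
[0.0104, -0.0406, 0.0001] [-0.0, 0.0, 0.019]
```

play_rows(deltas=[[[0.016,-0.039,0],[0,0,0.019],1],[[0.015,-0.039,0],[0,0,0.019],1],[[0.014,-0.039,0],[0,0,0.019],1],[[0.013,-0.04,0],[0,0,0.019],1],[[0.013,-0.04,0],[0,0,0.019],1],[[0.012,-0.04,0],[0,0,0.019],1],[[0.011,-0.035,0],[0,0,0.019],1],[[0.01,-0.03,0],[0,0,0.019],1]])

```text
time: 19.45
tool_pos: [618.0, 2.6, 151.9]
tcp_rot: [179.8, -0.4, 0.9]
ft_force: [1.6, -1.2, -1.6]
finger_gap: 25.0
```

play_rows(deltas=[[[0,0,0],[0,0,0],1],[[0,0,0],[0,0,0],1]])

```text
time: 19.7
tool_pos: [618.2, 4.8, 152.9]
tcp_rot: [179.8, -0.5, 1.1]
ft_force: [-0.6, -0.1, -1.7]
finger_gap: 25.2
```

```bash
python3 plan.py 613 14 75 1.35 3
```

```text
19.7 [618.2   4.8 152.9] [179.8  -0.5   1.1] F [-0.6 -0.1 -1.7] gap 25.2 dist [ -5.2   9.2 -77.9]
[-0.0019, -0.0032, 0.0259] [0.001, -0.003, -0.001]
[-0.0018, -0.0032, 0.0259] [0.001, -0.003, -0.001]
[-0.0017, -0.0031, 0.0259] [0.001, -0.003, -0.001]
```

play_rows(deltas=[[[-0.005,-0.009,0.025],[0.003,-0.009,-0.004],1],[[0,0,0.025],[0,0,0],1],[[0,0,0.015],[0,0,0],1],[[0,0,0],[0,0,0],1]])

```text
time: 20.2
tool_pos: [610.2, 12.1, 81.7]
tcp_rot: [-180.0, 0.3, 1.2]
ft_force: [0.4, 0.3, -1.8]
finger_gap: 24.9
```

```bash
python3 plan.py 613 14 55 1.35 1
```

```text
20.2 [610.2  12.1  81.7] [-180.     0.3    1.2] F [ 0.4  0.3 -1.8] gap 24.9 dist [  2.8   1.9 -26.7]
[0.003, -0.0018, 0.0267] [-0.0, 0.006, -0.003]
```

play_rows(deltas=[[[0.002,-0.002,0.012],[0,0.003,-0.002],1],[[0,0,0.006],[0,0,0],1],[[0,0,0],[0,0,0],1],[[0,0,0],[0,0,0],1]])

```text
time: 20.7
tool_pos: [613.3, 13.9, 64.0]
tcp_rot: [-180.0, 0.0, 1.3]
ft_force: [0.5, 0.4, -1.7]
finger_gap: 25.2
```

```bash
python3 - <<'E'
from h import *
from plan import plan
t=eyes.snapshot('top');s=eyes.snapshot('side')
plan(613,14,55,1.35,1)
A=[(c.round(1).tolist(),int(a)) for c,a,_ in blobs(t,(222,150,275,195),(3,20),60,60,8)];B=[(c.round(1).tolist(),int(a)) for c,a,_ in blobs(s,(220,180,275,222),(3,20),60,60,4)]
print(A,B)
z=r.sense()['tool_pos'][2]-12.7+5
for c,a in A: print(plane('top',c,z).round(1))
cv2.imwrite('pics/nest.png',np.hstack([cv2.resize(t[145:225,210:290,::-1],(400,400)),cv2.resize(s[165:235,215:295,::-1],(400,400))]))
E
```

```text
20.8 [613.3  13.9  64. ] [-180.     0.     1.3] F [ 0.3  0.7 -2.1] gap 25.0 dist [-0.3  0.1 -9. ]
[-0.0003, -0.0001, 0.009] [-0.0, 0.0, -0.001]
[([232.4, 184.2], 38), ([262.3, 183.9], 38)] [([230.8, 200.6], 17), ([244.0, 203.6], 21), ([264.0, 217.3], 127)]
[585.7  58.1  56.3]
[587.7 -30.4  56.3]
```

View pics/nest.png

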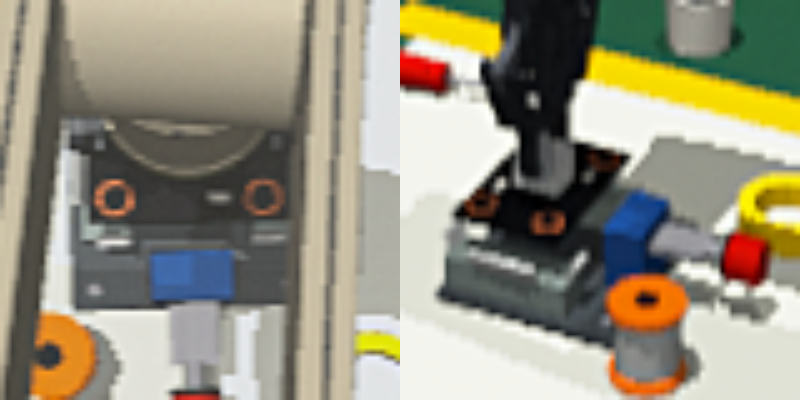

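The raw panel hangs level over the nest with the knob still out. Its near rings measure (585.7,58.1) and (587.7,-30.4), within 0.5 mm of where the old panel's lenses lay. I'm lowering straight down.

play_rows(deltas=[[[0,0,0.006],[0,0,0],1],[[0,0,0.005],[0,0,0],1],[[0,0,0.003],[0,0,0],1],[[0,0,0],[0,0,0],1],[[0,0,0],[0,0,0],1]])

```text
time: 21.42
tool_pos: [613.5, 13.9, 49.4]
tcp_rot: [-180.0, -0.0, 1.3]
ft_force: [0.0, -0.9, -2.0]
finger_gap: 24.9
```

```bash
python3 plan.py 613 14 41 1.35 1
```

```text
21.43 [613.5  13.9  49.4] [-180.    -0.     1.3] F [ 0.  -0.9 -2. ] gap 24.9 dist [-0.5  0.1 -8.4]
[-0.0005, -0.0001, 0.0084] [-0.0, -0.0, -0.001]
```

play_rows(deltas=[[[0,0,0.004],[0,0,0],1],[[0,0,0.002],[0,0,0],1],[[0,0,0.001],[0,0,0],1],[[0,0,0],[0,0,0],1]])

```text
time: 21.92
tool_pos: [613.7, 13.9, 42.1]
tcp_rot: [-180.0, -0.0, 1.3]
ft_force: [0.2, -0.3, -2.3]
finger_gap: 25.1
```

play_rows(deltas=[[[0,0,0.002],[0,0,0],1],[[0,0,0],[0,0,0],1]])

```text
time: 22.18
tool_pos: [614.2, 13.9, 40.8]
tcp_rot: [-180.0, -0.1, 1.3]
ft_force: [-0.3, 0.1, -2.0]
finger_gap: 25.0
```

play_rows(deltas=[[[-0.001,0,0.002],[0,0,0],1],[[0,0,0],[0,0,0],1]])

```text
time: 22.42
tool_pos: [614.5, 13.9, 41.0]
tcp_rot: [180.0, -0.3, 1.3]
ft_force: [-0.1, 0.6, -2.2]
finger_gap: 25.2
```

play_rows(deltas=[[[0,0,0.001],[0,0,0],0.7],[[0,0,0],[0,0,0],0.6],[[0,0,0],[0,0,0],0.3],[[0,0,0],[0,0,0],0],[[0,0,0],[0,0,0],0],[[0,0,-0.03],[0,0,0],0],[[0,0,-0.05],[0,0,0],0],[[0,0,0],[0,0,0],0]])

```text
time: 23.42
tool_pos: [613.7, 13.9, 121.1]
tcp_rot: [-180.0, -0.2, 1.3]
ft_force: [0.1, -0.5, 0.4]
finger_gap: 85.2
```

```bash
python3 plan.py 430 10 160 1.35 5
```

```text
23.43 [613.7  13.9 121.1] [-180.    -0.2    1.3] F [ 0.1 -0.5  0.4] gap 85.2 dist [-183.7   -3.9   38.9]
[-0.0367, -0.0001, -0.0079] [-0.0, -0.001, -0.0]
[-0.0367, -0.0001, -0.0079] [-0.0, -0.001, -0.0]
[-0.0367, -0.0001, -0.0078] [-0.0, -0.001, -0.0]
[-0.0367, -0.0001, -0.0078] [-0.0, -0.001, -0.0]
[-0.0367, -0.0001, -0.0078] [-0.0, -0.001, -0.0]
```

play_rows(deltas=[[[-0.035,0,-0.02],[0,0,0],0],[[-0.04,0,-0.02],[0,0,0],0.5],[[-0.04,0,0],[0,0,0],1],[[-0.04,0,0],[0,0,0],1],[[-0.035,0,0],[0,0,0],1],[[0,0,0],[0,0,0],1]])

```text
time: 24.18
tool_pos: [416.5, 9.6, 156.7]
tcp_rot: [-180.0, 0.1, 1.3]
ft_force: [0.6, 0.5, 0.6]
finger_gap: 0.2
```

```bash
python3 - <<'E'
from h import *
from plan import plan
t=eyes.snapshot('top');s=eyes.snapshot('side');np.save('pics/t2.npy',t)
plan(415,10,28,1.35,5)
A=np.array([c for c,a,_ in blobs(t,(222,150,275,195),(3,20),60,60,8)]);print(A.round(1))
P=np.array([plane('top',c,33) for c in A]);print(P.round(1),P.mean(0),[proj('side',p).round(1) for p in P])
print([(c.round(1),a) for c,a,_ in blobs(s,(220,180,262,222),(3,20),60,60,4)])
cv2.imwrite('pics/nest2.png',np.hstack([cv2.resize(t[145:245,200:300,::-1],(400,400)),cv2.resize(s[165:235,215:305,::-1],(400,311)).repeat(1,0)[:400] if 0 else cv2.resize(s[165:245,215:295,::-1],(400,400))]))
E
```

```text
24.27 [418.6   9.5 157.5] [-1.8e+02  1.0e-01  1.3e+00] F [-0.2  0.2  0.3] gap -0.2 dist [  -3.6    0.5 -129.5]
[-0.0007, -0.0001, 0.0259] [-0.0, 0.0, -0.0]
[-0.0007, -0.0001, 0.0259] [-0.0, 0.0, -0.0]
[-0.0007, -0.0001, 0.0259] [-0.0, 0.0, -0.0]
[-0.0007, -0.0001, 0.0259] [-0.0, 0.0, -0.0]
[-0.0007, -0.0001, 0.0259] [-0.0, 0.0, -0.0]
[[232.7 167.9]
 [261.5 167.5]
 [232.9 184.9]
 [261.9 184.5]]
[[638.7  59.   33. ]
 [641.1 -28.6  33. ]
 [586.8  57.5  33. ]
 [589.1 -30.2  33. ]] [613.92375374  14.43224134  33.        ] [array([230.7, 206.5]), array([242.4, 195.4]), array([244.1, 209.8]), array([255.3, 198.4])]
[(array([255.4, 197.7]), np.int32(17)), (array([231. , 206.1]), np.int32(22)), (array([243.9, 209.3]), np.int32(24)), (array([258.8, 217.6]), np.int32(43))]
```

View pics/nest2.png

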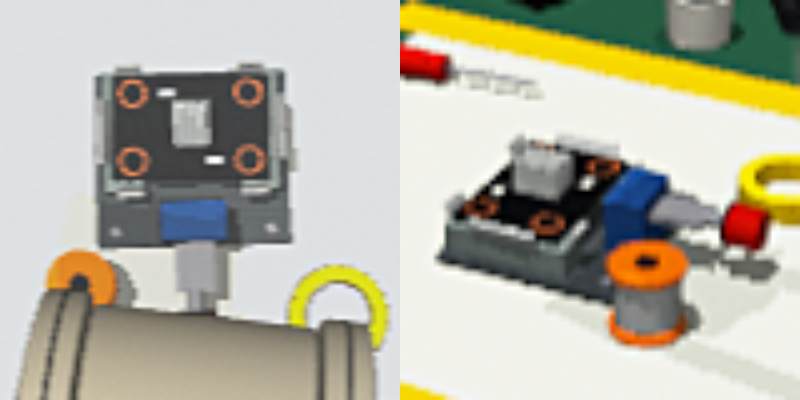

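The raw panel lies flat in the nest: the rings agree with z ≈ 33 in both views, the centre is at about (613.9, 14.4), and the knob is still out. Now I push the knob home with closed fingers.

play_rows(deltas=[[[-0.001,0,0.03],[0,0,0],1],[[0,0,0.035],[0,0,0],1],[[0,0,0.03],[0,0,0],1],[[0,0,0.012],[0,0,0],1],[[0,0,0],[0,0,0],1]])

```text
time: 24.9
tool_pos: [423.1, 9.2, 49.0]
tcp_rot: [-180.0, -0.2, 1.3]
ft_force: [0.2, -0.4, -0.1]
finger_gap: 0.2
```

```bash
python3 plan.py 430 10 27 1.35 1
```

```text
24.9 [423.1   9.2  49. ] [-180.    -0.2    1.3] F [ 0.2 -0.4 -0.1] gap 0.2 dist [  6.9   0.8 -22. ]
[0.0068, -0.0007, 0.022] [-0.0, -0.003, -0.001]
```

play_rows(deltas=[[[0,-0.001,0.015],[0,0,0],1],[[0,0,0.006],[0,0,0],1],[[0.004,0,0],[0,0,0],1],[[0.007,0,0],[0,0,0],1],[[0.007,0,0],[0,0,0],1]])

```text
time: 25.52
tool_pos: [444.6, 10.5, 29.5]
tcp_rot: [180.0, -0.4, 1.3]
ft_force: [-2.1, 0.3, -0.7]
finger_gap: 0.2
```

play_rows(deltas=[[[0.007,0,0],[0,0,0],1],[[0.007,0,0],[0,0,0],1],[[0.006,0,0],[0,0,0],1],[[0.004,0,0],[0,0,0],1],[[0,0,0],[0,0,0],1]])

```text
time: 26.15
tool_pos: [470.8, 11.4, 29.7]
tcp_rot: [-180.0, -0.4, 1.3]
ft_force: [-0.3, 0.8, -0.6]
finger_gap: 0.1
```

play_rows(deltas=[[[0.003,0,0],[0,0,0],1],[[0,0,0],[0,0,0],1]])

```text
time: 26.4
tool_pos: [472.7, 11.5, 29.5]
tcp_rot: [-180.0, -0.2, 1.3]
ft_force: [-2.0, 0.9, 1.0]
finger_gap: -0.2
```

play_rows(deltas=[[[-0.015,0,0],[0,0,0],1],[[-0.02,0,0],[0,0,0],1],[[-0.015,0,-0.02],[0,0,0],1],[[0,0,-0.05],[0,0,0],1],[[0,0,-0.05],[0,0,0],1],[[0,0,-0.03],[0,0,0],1],[[0,0,0],[0,0,0],1],[[0,0,0],[0,0,0],1]])

```text
time: 27.4
tool_pos: [422.7, 9.3, 185.1]
tcp_rot: [179.9, -0.8, 1.2]
ft_force: [-0.6, 0.2, -0.9]
finger_gap: 0.2
```

```bash
python3 - <<'E'
from h import *
t=eyes.snapshot('top');s=eyes.snapshot('side')
print([(c.round(1),a) for c,a,_ in blobs(s,(260,190,310,240),(170,6),120)],'home expected 274.1 207.7')
A=np.array([c for c,a,_ in blobs(t,(222,150,275,195),(3,20),60,60,8)])
P=np.array([plane('top',c,33) for c in A]);print(P.round(1),P.mean(0))
print([c.round(1) for c,a,_ in blobs(s,(180,245,272,316),(18,35),110,90,4)])
cv2.imwrite('pics/final.png',np.hstack([cv2.resize(t[100:290,70:390,::-1],(480,285)),cv2.resize(s[165:240,210:295,::-1],(320,285))]))
st=r.sense();print(st['time'],st['tool_pos'],st['ft_force'])
E
```

```text
[(array([274. , 207.7]), np.int32(64))] home expected 274.1 207.7
[[638.7  59.   33. ]
 [641.1 -28.6  33. ]
 [586.8  57.5  33. ]
 [589.1 -30.2  33. ]] [613.92375374  14.43224134  33.        ]
[array([241.8, 255.7]), array([218.8, 267.5]), array([204.6, 276.8]), array([240.6, 282.4]), array([226.5, 292.3]), array([187. , 313.1])]
27.5 [422.36030682   9.39076346 184.59672351] [-0.00671722  0.2564062  -0.37683169]
```

View pics/final.png

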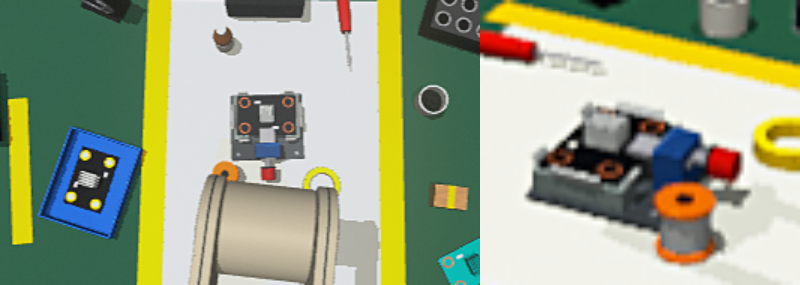

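The knob is back exactly at its home pixel, the bolt's blade covers the raw panel's front edge, the finished panel lies in the tray, and the bystanders look unmoved. Handing in.

```bash
python3 -c "
from bench import r
print(r.hand_in())"
```

```text
the job is handed in; nothing more can be done
None
```

The panel is changed and the job is handed in, at about 27.5 s of the 72 s allowed; `hand_in` gave no verdict. I pulled the knob out, laid the finished panel in the blue tray, laid the raw panel in the frame, and pushed the knob home with the fingers closed.

**Last checks:**
- **Knob:** its blob in the side view is at (274.0, 207.7), against (274.1, 207.7) before the job, so it is home.
- **Raw panel:** it lies flat in the nest, with its centre about 1.5 mm from the estimated nest centre. The ring heights agreed in both views just before the knob went home, and the ring positions did not change after.
- **Finished panel:** it lies flat in the tray near the middle. Two-view lens heights agreed to about 0.5 px.
- **Bystanders and robot:** in the last picture the bystanders look unmoved, which I judged by eye and did not measure. The arm stands clear above the bench.

**Disagreed:** the force reading never clearly showed either panel touching down. I released each one at the expected height, so each may have dropped about 1 mm. The rough two-view heights of the raw panel's rings, taken at the start from tiny side-view blobs, were 2 to 4 mm off, so I used the bench plane for that grasp.

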